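# Check the load of the instrument steriliser by its lid lever, then start it

### The job

Check the steriliser's load and start it: press the black pad of the lever at the steriliser's right end down until the lid is fully up, and keep it up for about three seconds so that the instruments inside can be seen. Then let the lever come back up slowly under your fingertips, so that the lid closes without slamming, and once it is shut press the green start button fully in and let it go. Use only the fingertips, work the lid by its lever without touching the lid itself, and do not pick up or shift anything else on the table.

Things in the scene. Friction and masses are not known exactly. Their poses are not given: they have to be found in the camera images.
- steriliser: electric instrument steriliser fixed on the table: stainless tank 160 mm deep (x), 280 long (y), rim 140 high; lid hinged along its back (+x) edge; white control housing 95 mm wide, 130 high on its +y (left) end; hand lever on its -y (right) end. Origin on the table under the tank's centre; z up, its front (-x) faces the robot
- lever (a joint): hand lever on the right end, rad: 0 at rest (pad raised, lid shut), grows as the pad is pressed down, stops at 0.60. It turns in the steriliser's x-z plane about lever_pivot and is linked to the lid: lid about 0.29 at lever 0.2, 0.61 at 0.4, 0.98 at 0.6. Pressing takes 2 to 6 N at the pad. It does not stay down: the lid's weight drives it back up, and lets it fly up if let go.
- lever_pad (a point): centre of the upper face of the lever's black pad (42 mm along the arm, 36 wide, 14 thick), in front of the steriliser. The arm points to the front and at rest rises 0.42 rad above level; the face lies 200 mm along the arm from the pivot and 14 mm above the arm's line: 179 mm above the table at rest (tilted 0.42 rad, front up), about 63 mm with the lid fully up (0.18 rad, front down)
- lever_pivot (a point): the lever's pivot axis, 85 mm above the table, 160 mm to the -y side of the steriliser's origin, level with its centre in x
- lid_angle (a joint): lid angle, rad: 0 shut, about 0.98 fully up
- lid: the steel lid, 172 x 292 x 14 mm with a small black handle on top (top of the handle 176 mm above the table when shut); hinge line along its back edge. It moves with joint lid_angle and is not to be touched; in front of it the pad can be pressed freely.
- start_button (a joint): green spring push button on top of the control housing: 0 out, 0.006 m fully pressed; takes about 5 N and springs back when released
- start_button_top (a point): centre of the button's upper face, 24 mm across, 152 mm above the table, 45 mm to the front (-x) and 195 mm to the left (+y) of the steriliser's origin; the shut lid's edge lies 49 mm to its -y side
- tray: open stainless instrument tray, 130 x 230 x 35 mm, loose, with the scissors in it; origin at the centre of its underside
- scissors: surgical scissors, 145 mm long, lying in the tray
- tin: white bandage tin with red lid, 90 mm across, 95 mm high, loose; origin at the centre of its underside
- antiseptic: white antiseptic bottle with red label, 68 mm across, 170 mm high, loose; origin at the centre of its underside
- amber: amber glass bottle with black cap, 56 mm across, 110 mm high, loose; origin at the centre of its underside

How it is judged:
By the outcome, as a careful person would: the job done as asked, in the order asked, and still so for the second after the job is handed in, with the robot touching nothing.
It also fails if it takes over 64 s, if anything falls off the work surface, if the arm or the gripper's body presses on something with over 40 N, if the wrist force passes 120 N, or if a joint passes its speed limit or range.

### The arm

A 6-joint arm with a two-finger parallel gripper is mounted at the origin on the work surface. World frame = base frame: x ahead of the robot, y to its left, z up, the work surface at z = 0. Lengths are in m, angles in rad, forces in N, time in s.
With the tool pointing down it reaches from about 0.2 to 0.875 m from the base axis. Payload 3.4 kg.
Tool frame: the origin (TCP) lies on the front face of the gripper's body, between the roots of the fingers; the fingertips stand 97 mm ahead of it and the grasp point (between the pads) lies 78 mm ahead of it; z points along the fingers, y is the line along which they close (so a half turn about z gives the same grasp; the last joint's range is limited). The gripper opens to 94 mm and grips with 3 to 60 N. Pads are 16 mm wide; open, the fingers measure 119 mm over their backs; the gripper's body (75 mm by 177 mm) begins 78 mm behind the grasp point.
Start: joints at [-1.456, 0.276, 1.505, -0, 1.361, -0.121], TCP at [0.134, -0.559, 0.303] pointing down, gripper open.
Joint ranges: [-2.89, 2.89], [-0.75, 2.08], [0.22, 2.7], [-1.18, 4.32], [0.11, 2.71], [-2.7, 2.7]. Speed limits (rad/s): [2.57, 2.57, 3.14, 3.14, 3.14, 3.14].

### API

Orientations are given as a unit quaternion [x, y, z, w].
In Python, from station import bot gives the robot as it stands.
- The arm moves only by the tool servo_tool, never from a script. Its argument "increments" is a list that holds one entry, the list of rows, each a list of 5 numbers: the shift along the tool's x, y, z in m, then the turn about the tool's z in degrees, then the gripper's target within -1 to 1 (fully open at 1, half-way at 0, shut at -1). A call has 1 to 10 rows; each row is the pose to reach, as a shift and turn from the pose commanded when the call began, along the tool's axes at that moment; what a row does not reach only later rows make up. A row lasts 1/8 s, in which the tool goes at most 62.5 mm and 10.7 degrees, less where a joint would pass 70% of its speed; a pose out of reach is approached as far as the arm can. A call with a gripper value outside its range is refused whole. The fingers move at their own pace and stop on an object; "grip_force" is the grip in N (left out, the last holds). Time passes only in rows, so rows that repeat a pose let the fingers close. It gives the time, the measured TCP pose, the force, the opening and the grip force at its end, in the units of the state.
- bot.sense(): the state, without advancing time (a new reading comes with each control period).
- bot.capture(name): name is "side" or "top" or "wrist"; returns the picture (384x512x3 uint8, red, green, blue); there is no depth.
- bot.camera_params(name): a dict with "camera_matrix" (3x3 intrinsics, pixels), "world_to_cam" (4x4, takes a point from world to camera coordinates); the wrist camera has in their place "hand_eye" (4x4, takes a point from camera to tool coordinates, whose origin is the TCP and whose axes are the flange's). Camera axes: x right, y down, z forward; pixel columns grow to the right and rows downward; lengths in m; the calibration is good to about 2 mm. The wrist camera is an equidistant fisheye: a pixel r from the principal point sees the ray r / f radians off the axis. A picture is of the moment at which its call begins: read the wrist's pose just before it. camera_params takes no time and is no camera call.
- bot.hand_in(): hands the job in; it is judged then, once.
The state is a dict: "clock": time; "joint_positions": joint angles; "joint_velocities": joint speeds; "effort": joint torques, N m; "tcp_pos": TCP position; "tool_rot": TCP orientation; "ft_force": force on the tool from outside, world axes, zero at the start; "moment": the same for the moment, N m; "finger_gap": finger opening in m; "grip_force": force on a finger pad.
Only numpy, scipy, OpenCV 4.12 (cv2) and the standard library are available. Lean on these libraries where they do the work, as an engineer would, in place of code of your own. Each camera call takes 0.05 s, during which the arm holds its last target. There are 200 camera calls.

## Working session

There is one attempt and no reset: what is moved stays moved. The work goes in short steps, Python scripts to look and compute and a tool call to move; the robot and the scene stay as the last step left them, time stands still between calls to the robot, and variables do not carry over. Pictures are saved under pics/ and viewed, at most 10 in all, crops included, and the job is handed in when it is done.

Besides the shell and the picture viewer there is one more tool, called in YAML: its name, and indented under it one key for each argument. servo_tool: Moves the arm, as the interface text tells. Its arguments: {"type":"object","properties":{"increments":{"type":"array","items":{"type":"array","items":{"type":"array","items":{"type":"number"}}}},"grip_force":{"type":"number"}},"required":["increments"]}

```bash
mkdir -p pics
python3 - <<'E'
from station import bot
import cv2,numpy as np
np.set_printoptions(precision=4,suppress=True)
s=bot.sense();print(s)
for n in("side","top"):
    cv2.imwrite(f"pics/{n}0.png",cv2.resize(bot.capture(n)[:,:,::-1],None,fx=1.5,fy=1.5,interpolation=cv2.INTER_CUBIC))
    p=bot.camera_params(n);print(n,p)
print(bot.camera_params("wrist"))
E
```

```text
{'clock': 0.0, 'joint_positions': array([-1.456 ,  0.2766,  1.5061, -0.    ,  1.3607, -0.121 ]), 'joint_velocities': array([ 0.    ,  0.0008, -0.0019,  0.0005, -0.001 , -0.001 ]), 'effort': array([  0.0012, -40.4582, -23.7226,   0.07  ,   0.0349,  -0.0002]), 'tcp_pos': array([ 0.1343, -0.5587,  0.3018]), 'tool_rot': array([ 0.9931,  0.1176, -0.    , -0.0009]), 'ft_force': array([ 0.3154, -0.1684,  0.424 ]), 'moment': array([ 0.0309, -0.0417, -0.0464]), 'grip_force': 0.0, 'finger_gap': 0.09403934890282928}
side {'camera_matrix': array([[383.7237,   0.    , 254.2109],
       [  0.    , 383.7237, 192.3993],
       [  0.    ,   0.    ,   1.    ]]), 'world_to_cam': array([[-0.7292, -0.6842,  0.0107,  0.451 ],
       [-0.4268,  0.4425, -0.7887,  0.3468],
       [ 0.5349, -0.5797, -0.6147,  0.7667],
       [ 0.    ,  0.    ,  0.    ,  1.    ]])}
top {'camera_matrix': array([[470.867 ,   0.    , 258.0275],
       [  0.    , 470.867 , 185.4723],
       [  0.    ,   0.    ,   1.    ]]), 'world_to_cam': array([[ 0.0196, -0.9997, -0.016 ,  0.0188],
       [-0.9925, -0.0175, -0.121 ,  0.605 ],
       [ 0.1207,  0.0183, -0.9925,  1.1902],
       [ 0.    ,  0.    ,  0.    ,  1.    ]])}
{'camera_matrix': array([[297.3186,   0.    , 250.1295],
       [  0.    , 297.3186, 193.2471],
       [  0.    ,   0.    ,   1.    ]]), 'hand_eye': array([[ 0.001 , -0.9648, -0.2629,  0.0755],
       [ 1.    ,  0.0011, -0.0003, -0.0002],
       [ 0.0005, -0.2629,  0.9648, -0.0821],
       [ 0.    ,  0.    ,  0.    ,  1.    ]])}
```

View pics/top0.png

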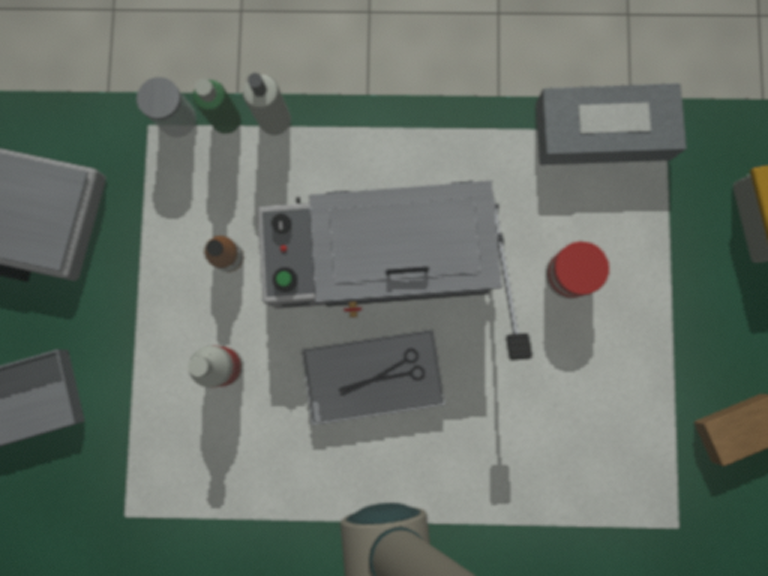

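View pics/side0.png

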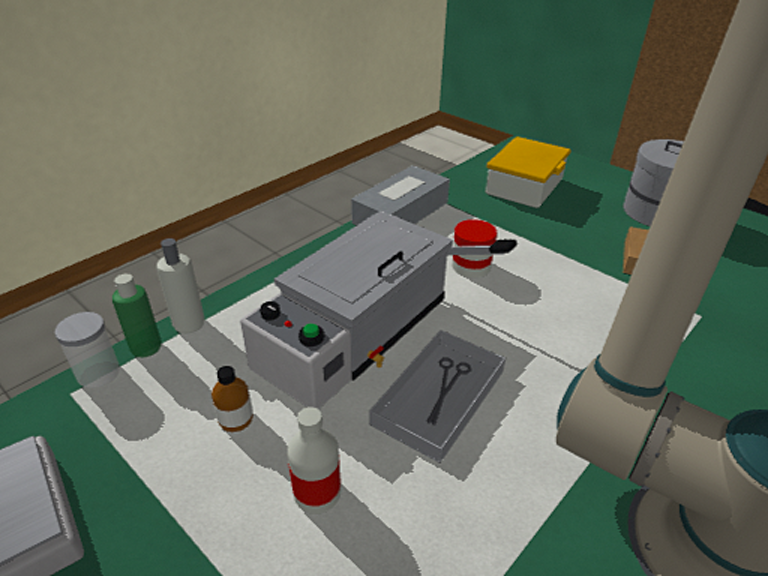

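Top view: pad centre at (518,346) and green button at (285,278), in 1.5x pixels. Side view: pad at about (504,246) and button at (311,329). The tin stands to the right of the lever, and the tray lies in front of the tank.

```bash
cat > h.py <<'E'
import numpy as np,cv2
from station import bot
np.set_printoptions(precision=4,suppress=True)
def P(n):
    p=bot.camera_params(n);return p["camera_matrix"]@p["world_to_cam"][:3]
def tri(a,b):
    X=cv2.triangulatePoints(P("top"),P("side"),np.array(a,float)/1.5,np.array(b,float)/1.5)[:,0];return X[:3]/X[3]
def atz(n,px,z):
    p=bot.camera_params(n);W=p["world_to_cam"];d=np.linalg.inv(p["camera_matrix"])@[*px,1.];d=W[:3,:3].T@d
    c=-W[:3,:3].T@W[:3,3];return c+d*(z-c[2])/d[2]
E
python3 - <<'E'
from h import *
print("pad",tri((518,346),(504,246)),"btn",tri((285,278),(311,329)))
b=atz("top",np.array((285,278))/1.5,.152);p=atz("top",np.array((518,346))/1.5,.179);print(b,p)
print("btn side",atz("side",np.array((311,329))/1.5,.152),"pad side",atz("side",np.array((504,246))/1.5,.179))
# pad in steriliser frame
# lid corners top z~.154 ; yaw from lid front edge
for q in((310,196),(493,182),(500,289),(317,302)): print(atz("top",np.array(q)/1.5,.154))
padx=-(200*np.cos(.42)-14*np.sin(.42))/1000
print("pad local",padx)
v=p-b; l=np.array([padx+.045,-.16-.195]); yaw=np.arctan2(v[1],v[0])-np.arctan2(l[1],l[0]); print("yaw",yaw,np.linalg.norm(v[:2]),np.linalg.norm(l))
R=np.array([[np.cos(yaw),-np.sin(yaw)],[np.sin(yaw),np.cos(yaw)]]);print("origin",b[:2]-R@[-.045,.195], p[:2]-R@[padx,-.16])
print("tin",atz("top",np.array((581,268))/1.5,.095))
E
```

```text
pad [ 0.487  -0.1737  0.1746] btn [0.5888 0.1898 0.149 ]
[0.588  0.1889 0.152 ] [ 0.4875 -0.1726  0.179 ]
btn side [0.587  0.1923 0.152 ] pad side [ 0.483  -0.1682  0.179 ]
[0.7203 0.1535 0.154 ]
[ 0.7476 -0.1378  0.154 ]
[ 0.5764 -0.149   0.154 ]
[0.5508 0.1369 0.154 ]
pad local -0.17690914171962765
yaw 0.08444277424419977 0.37522398384440475 0.37871496097884594
origin [ 0.6493 -0.0016] [0.6503 0.0017]
tin [ 0.6201 -0.2907  0.095 ]
```

servo_tool:
  increments:
    - [[0.02,-0.014,-0.01,0.5,-1],[0.06,-0.041,-0.03,1.5,-1],[0.108,-0.073,-0.03,2.5,-1],[0.156,-0.106,-0.03,3.5,-1],[0.204,-0.138,-0.03,4.5,-1],[0.252,-0.171,-0.03,5.5,-1],[0.3,-0.203,-0.03,6.5,-1],[0.348,-0.236,-0.03,7.5,-1],[0.395,-0.267,-0.03,8.2,-1],[0.425,-0.288,-0.03,8.6,-1]]
  grip_force: 20

```text
clock: 1.35
tcp_pos: [0.4815, -0.1776, 0.3323]
tool_rot: [0.999, 0.044, -0.0, -0.0]
ft_force: [-0.2, -0.6, 0.1]
finger_gap: 0.0007
grip_force: 0.0
```

servo_tool:
  increments:
    - [[0.008,-0.006,0,0,-1],[0.008,-0.006,0,0,-1],[0.008,-0.006,0,0,-1]]

```text
clock: 1.72
tcp_pos: [0.487, -0.1741, 0.3325]
tool_rot: [0.999, 0.042, -0.0, 0.0]
ft_force: [0.3, 0.3, 0.3]
finger_gap: 0.0005
grip_force: 0.0
```

```bash
cat >> h.py <<'E'
from scipy.spatial.transform import Rotation as Ro
def st():
    s=bot.sense();R=Ro.from_quat(s["tool_rot"]).as_matrix();return s,s["tcp_pos"],R
def wray(px,t,R):
    p=bot.camera_params("wrist");K=p["camera_matrix"];H=p["hand_eye"]
    u=np.array([px[0]-K[0,2],px[1]-K[1,2]]);r=np.hypot(*u);th=r/K[0,0]
    d=np.array([*(np.sin(th)*u/r),np.cos(th)]);return t+R@H[:3,3],R@H[:3,:3]@d
def wz(px,z,t,R):
    c,d=wray(px,t,R);return c+d*(z-c[2])/d[2]
def wproj(X,t,R):
    p=bot.camera_params("wrist");K=p["camera_matrix"];H=p["hand_eye"]
    v=H[:3,:3].T@(R.T@(np.array(X)-t)-H[:3,3]);th=np.arctan2(np.hypot(v[0],v[1]),v[2])
    return K[:2,2]+K[0,0]*th*v[:2]/np.hypot(v[0],v[1])
E
python3 - <<'E'
from h import *
s,t,R=st();print(s["clock"],t,s["joint_positions"],s["finger_gap"],s["ft_force"]);print(R)
im=bot.capture("wrist")[:,:,::-1]
cv2.imwrite("pics/w1.png",cv2.resize(im,None,fx=1.5,fy=1.5,interpolation=cv2.INTER_CUBIC))
print("pad exp*1.5",wproj([.487,-.172,.179],t,R)*1.5,"btn",wproj([.588,.19,.152],t,R)*1.5)
E
```

```text
1.725 [ 0.487  -0.1741  0.3325] [-0.4775  0.1725  1.5701 -0.0009  1.3996  1.0091] 0.000531290174436814 [0.3294 0.2594 0.2801]
[[ 0.9964  0.0843 -0.0009]
 [ 0.0843 -0.9964 -0.0005]
 [-0.001   0.0004 -1.    ]]
pad exp*1.5 [371.5185 308.9072] btn [-47.7657 142.4441]
```

View pics/w1.png

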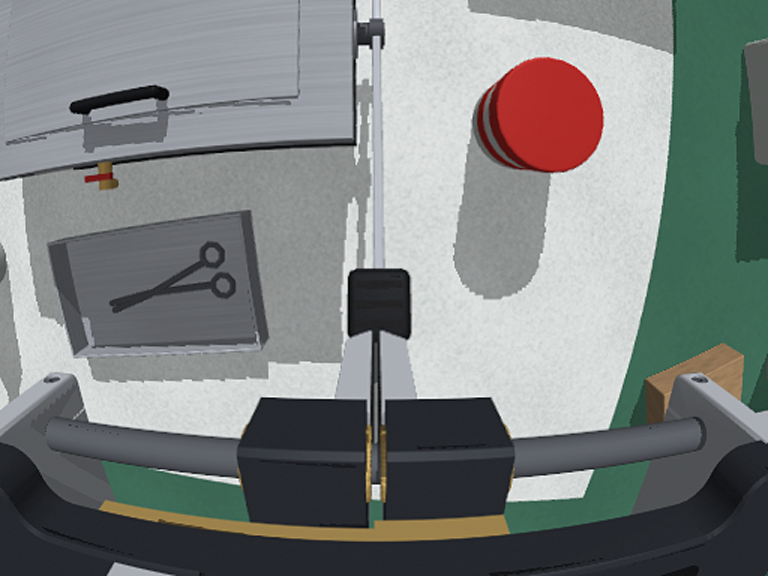

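Wrist view: pad spans columns 349–410 and rows 269–340, centre (380,304). The fingertips are at column 376, so the pad lies about 2 mm further to -y and 2 mm forward. Nothing is in the way, so I'll descend.

servo_tool:
  increments:
    - [[0.002,0.002,0.01,0,-1],[0.002,0.002,0.025,0,-1],[0.002,0.002,0.04,0,-1],[0.002,0.002,0.045,0,-1],[0.002,0.002,0.048,0,-1],[0.002,0.002,0.05,0,-1],[0.002,0.002,0.052,0,-1],[0.002,0.002,0.054,0,-1],[0.002,0.002,0.055,0,-1]]

```text
clock: 2.9
tcp_pos: [0.49, -0.1751, 0.2782]
tool_rot: [0.999, 0.043, 0.0, 0.0]
ft_force: [-0.2, -0.1, 3.4]
finger_gap: 0.0004
grip_force: 1.5
```

Run:
```python
from h import *
s,t,R=st();print(s["clock"],t,s["ft_force"],wz(np.array((380,304.5))/1.5,.179,np.array([.487,-.1741,.3325]),R))
im=bot.capture("wrist")[150:300,150:350,::-1]
cv2.imwrite("pics/w2.png",cv2.resize(im,None,fx=3,fy=3,interpolation=cv2.INTER_CUBIC))
```

```text
2.9 [ 0.49   -0.1751  0.2782] [-0.1598 -0.1307  3.3619] [ 0.4902 -0.1765  0.179 ]
```

View pics/w2.png

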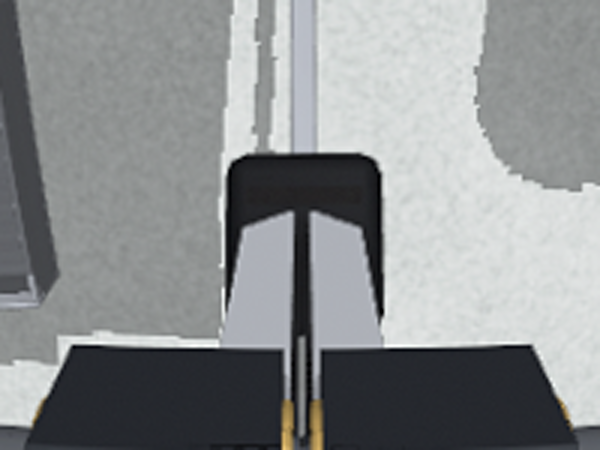

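Fingertips are centred on the pad, in contact at 3.4 N. Next I press along the lever's arc.

servo_tool:
  increments:
    - [[-0.001,0,0.003,0,-1],[-0.004,0,0.008,0,-1],[-0.0065,0,0.014,0,-1],[-0.009,0,0.02,0,-1],[-0.0115,0,0.026,0,-1],[-0.0135,0,0.032,0,-1],[-0.0155,0,0.038,0,-1],[-0.017,0,0.044,0,-1],[-0.0185,0,0.05,0,-1],[-0.0195,0,0.056,0,-1]]

```text
clock: 4.2
tcp_pos: [0.4703, -0.1767, 0.2212]
tool_rot: [0.999, 0.043, -0.0, 0.0]
ft_force: [2.2, -0.3, 2.2]
finger_gap: 0.0004
grip_force: 1.4
```

servo_tool:
  increments:
    - [[-0.0013,0,0.006,0,-1],[-0.0022,0,0.012,0,-1],[-0.0029,0,0.018,0,-1],[-0.0034,0,0.024,0,-1],[-0.0038,0,0.03,0,-1],[-0.004,0,0.036,0,-1],[-0.004,0,0.042,0,-1],[-0.004,0,0.047,0,-1],[-0.0037,0,0.052,0,-1],[-0.0035,0,0.056,0,-1]]

```text
clock: 5.45
tcp_pos: [0.4668, -0.1768, 0.1652]
tool_rot: [0.999, 0.043, -0.0, -0.0]
ft_force: [0.8, -0.3, 1.4]
finger_gap: 0.0005
grip_force: 1.0
```

servo_tool:
  increments:
    - [[0.0002,0,0.002,0,-1],[0.0004,0,0.004,0,-1],[0.0005,0,0.005,0,-1],[0.0005,0,0.006,0,-1],[0.0005,0,0.006,0,-1]]

```text
clock: 6.08
tcp_pos: [0.4671, -0.1767, 0.1608]
tool_rot: [0.999, 0.043, -0.0, -0.0]
ft_force: [-2.0, 1.3, 10.1]
finger_gap: 0.001
grip_force: 5.5
```

Run:
```python
from h import *
s,t,R=st();print(s["clock"],t,s["ft_force"])
cv2.imwrite("pics/s2.png",cv2.resize(bot.capture("side")[60:330,60:460,::-1],None,fx=1.5,fy=1.5,interpolation=cv2.INTER_CUBIC))
```

```text
6.075 [ 0.4671 -0.1767  0.1608] [-2.027   1.3435 10.1259]
```

View pics/s2.png

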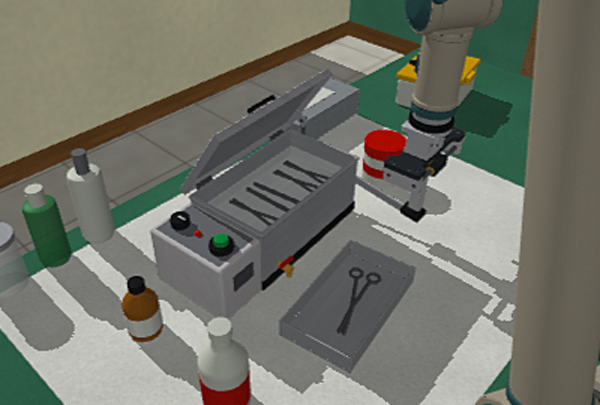

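The side view shows the lid fully up and the instruments visible. Force has risen to 10 N, so the lever is at its stop. I'll hold for a bit over 3 s.

servo_tool:
  increments:
    - [[0,0,0,0,-1],[0,0,0,0,-1],[0,0,0,0,-1],[0,0,0,0,-1],[0,0,0,0,-1],[0,0,0,0,-1],[0,0,0,0,-1],[0,0,0,0,-1],[0,0,0,0,-1],[0,0,0,0,-1]]

```text
clock: 7.38
tcp_pos: [0.4671, -0.1767, 0.1608]
tool_rot: [0.999, 0.043, -0.0, 0.0]
ft_force: [-1.8, 0.4, 10.4]
finger_gap: 0.0006
grip_force: 5.4
```

servo_tool:
  increments:
    - [[0,0,0,0,-1],[0,0,0,0,-1],[0,0,0,0,-1],[0,0,0,0,-1],[0,0,0,0,-1],[0,0,0,0,-1],[0,0,0,0,-1],[0,0,0,0,-1],[0,0,0,0,-1],[0,0,0,0,-1]]

```text
clock: 8.62
tcp_pos: [0.4671, -0.1767, 0.1608]
tool_rot: [0.999, 0.043, -0.0, 0.0]
ft_force: [-2.5, 1.2, 10.7]
finger_gap: 0.0004
grip_force: 5.4
```

servo_tool:
  increments:
    - [[0,0,0,0,-1],[0,0,0,0,-1],[0,0,0,0,-1],[0,0,0,0,-1],[0,0,0,0,-1],[0,0,0,0,-1]]

```text
clock: 9.38
tcp_pos: [0.4671, -0.1767, 0.1608]
tool_rot: [0.999, 0.043, -0.0, 0.0]
ft_force: [-1.7, 2.0, 10.7]
finger_gap: 0.0005
grip_force: 5.4
```

servo_tool:
  increments:
    - [[0,0,-0.002,0,-1],[-0.0003,0,-0.005,0,-1],[-0.0005,0,-0.0085,0,-1],[-0.0007,0,-0.012,0,-1],[-0.0009,0,-0.0155,0,-1],[-0.001,0,-0.019,0,-1],[-0.001,0,-0.0225,0,-1],[-0.001,0,-0.026,0,-1],[-0.001,0,-0.0295,0,-1],[-0.0008,0,-0.033,0,-1]]

```text
clock: 10.62
tcp_pos: [0.4667, -0.1769, 0.1929]
tool_rot: [0.999, 0.043, 0.0, -0.0]
ft_force: [-1.0, 1.2, 2.5]
finger_gap: 0.0005
grip_force: 1.0
```

servo_tool:
  increments:
    - [[0.0002,0,-0.0035,0,-1],[0.0005,0,-0.007,0,-1],[0.0008,0,-0.0105,0,-1],[0.0012,0,-0.014,0,-1],[0.0016,0,-0.0175,0,-1],[0.002,0,-0.021,0,-1],[0.0025,0,-0.0245,0,-1],[0.003,0,-0.028,0,-1],[0.0036,0,-0.0315,0,-1],[0.0045,0,-0.035,0,-1]]

```text
clock: 11.88
tcp_pos: [0.4714, -0.1766, 0.228]
tool_rot: [0.999, 0.043, 0.0, 0.0]
ft_force: [0.4, 1.6, 1.7]
finger_gap: 0.0003
grip_force: 1.1
```

servo_tool:
  increments:
    - [[0.001,0,-0.0035,0,-1],[0.002,0,-0.007,0,-1],[0.003,0,-0.0105,0,-1],[0.004,0,-0.014,0,-1],[0.005,0,-0.017,0,-1],[0.0059,0,-0.02,0,-1],[0.0068,0,-0.023,0,-1],[0.0078,0,-0.026,0,-1],[0.0088,0,-0.029,0,-1],[0.0097,0,-0.0315,0,-1]]

```text
clock: 13.12
tcp_pos: [0.4811, -0.1757, 0.2594]
tool_rot: [0.999, 0.043, 0.0, 0.0]
ft_force: [0.2, 1.6, 1.9]
finger_gap: 0.0006
grip_force: 1.2
```

servo_tool:
  increments:
    - [[0.0009,0,-0.002,0,-1],[0.0018,0,-0.004,0,-1],[0.0027,0,-0.006,0,-1],[0.0035,0,-0.0075,0,-1],[0.0042,0,-0.009,0,-1],[0.0049,0,-0.0105,0,-1],[0.0056,0,-0.012,0,-1],[0.0063,0,-0.0135,0,-1],[0.007,0,-0.015,0,-1],[0.0075,0,-0.016,0,-1]]

```text
clock: 14.38
tcp_pos: [0.4884, -0.1751, 0.2753]
tool_rot: [0.999, 0.043, 0.0, 0.0]
ft_force: [0.1, 0.7, 2.9]
finger_gap: 0.0006
grip_force: 1.3
```

servo_tool:
  increments:
    - [[0.0005,0,-0.001,0,-1],[0.0009,0,-0.002,0,-1],[0.0013,0,-0.003,0,-1],[0.0015,0,-0.004,0,-1],[0.0015,0,-0.005,0,-1],[0.0015,0,-0.006,0,-1],[0.0015,0,-0.007,0,-1]]

```text
clock: 15.25
tcp_pos: [0.4894, -0.1751, 0.2819]
tool_rot: [0.999, 0.043, -0.001, 0.0]
ft_force: [0.0, 0.5, -0.2]
finger_gap: 0.0005
grip_force: 0.0
```

servo_tool:
  increments:
    - [[0,0,-0.015,0,-1],[0,0,-0.04,0,-1],[0.01,-0.025,-0.06,0,-1],[0.025,-0.07,-0.065,0,-1],[0.045,-0.125,-0.065,0,-1],[0.066,-0.18,-0.065,0,-1],[0.086,-0.235,-0.065,0,-1],[0.106,-0.29,-0.065,0,-1],[0.122,-0.335,-0.065,0,-1],[0.129,-0.354,-0.065,0,-1]]

```text
clock: 16.5
tcp_pos: [0.5883, 0.191, 0.3476]
tool_rot: [0.999, 0.044, 0.0, 0.0]
ft_force: [0.5, -0.6, 0.4]
finger_gap: 0.0006
grip_force: 0.0
```

servo_tool:
  increments:
    - [[0,0,0.02,0,-1],[0,0,0.035,0,-1],[0,0,0.035,0,-1]]

```text
clock: 16.88
tcp_pos: [0.5874, 0.1877, 0.311]
tool_rot: [0.999, 0.042, -0.002, 0.001]
ft_force: [-0.9, 1.0, 0.3]
finger_gap: 0.0003
grip_force: 0.0
```

Run:
```python
from h import *
s,t,R=st();print(s["clock"],t,s["ft_force"])
print("exp*1.5",wproj([.588,.189,.152],t,R)*1.5)
cv2.imwrite("pics/w3.png",cv2.resize(bot.capture("wrist")[:,:,::-1],None,fx=1.5,fy=1.5,interpolation=cv2.INTER_CUBIC))
cv2.imwrite("pics/s3.png",cv2.resize(bot.capture("side")[60:330,60:460,::-1],None,fx=1.5,fy=1.5,interpolation=cv2.INTER_CUBIC))
```

```text
16.875 [0.5874 0.1877 0.311 ] [-0.905   0.9683  0.3393]
exp*1.5 [372.9613 304.5628]
```

View pics/w3.png

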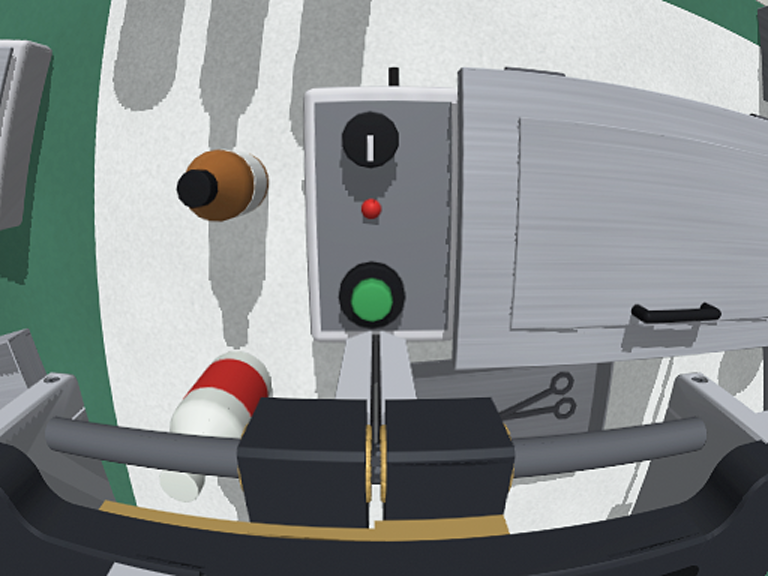

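View pics/s3.png

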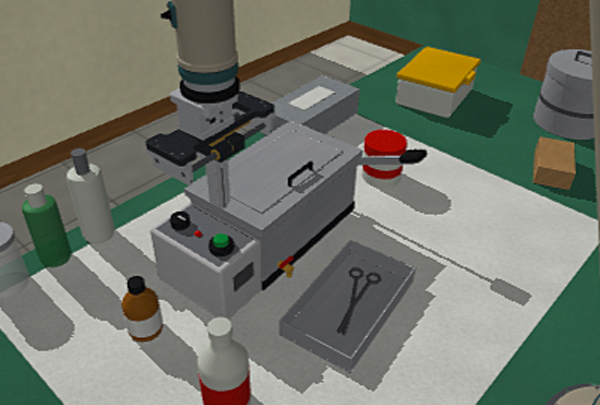

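The lid is shut and the lever is up. The button shows at (372,299), about 3 mm ahead of the prediction. Going down onto it.

servo_tool:
  increments:
    - [[0.003,0,0.01,0,-1],[0.003,0,0.025,0,-1],[0.003,0,0.04,0,-1],[0.003,0,0.05,0,-1],[0.003,0,0.055,0,-1],[0.003,0,0.057,0,-1],[0.003,0,0.059,0,-1],[0.003,0,0.061,0,-1],[0.003,0,0.063,0,-1],[0.003,0,0.064,0,-1]]

```text
clock: 18.23
tcp_pos: [0.5911, 0.1891, 0.2484]
tool_rot: [0.999, 0.043, 0.0, -0.0]
ft_force: [-0.1, 0.6, 2.4]
finger_gap: 0.0007
grip_force: 1.0
```

servo_tool:
  increments:
    - [[0,0,0.0015,0,-1],[0,0,0.003,0,-1],[0,0,0.0045,0,-1],[0,0,0.006,0,-1],[0,0,0.007,0,-1],[0,0,0.008,0,-1],[0,0,0.008,0,-1]]

```text
clock: 19.1
tcp_pos: [0.591, 0.1891, 0.2433]
tool_rot: [0.999, 0.043, 0.001, -0.0]
ft_force: [-3.8, -0.9, 16.6]
finger_gap: 0.0005
grip_force: 8.1
```

servo_tool:
  increments:
    - [[0,0,0.001,0,-1],[0,0,0.0015,0,-1],[0,0,0.0015,0,-1]]

```text
clock: 19.48
tcp_pos: [0.591, 0.189, 0.2431]
tool_rot: [0.999, 0.043, 0.002, -0.0]
ft_force: [-5.9, -0.9, 21.3]
finger_gap: 0.0005
grip_force: 10.9
```

servo_tool:
  increments:
    - [[0,0,-0.003,0,-1],[0,0,-0.006,0,-1],[0,0,-0.01,0,-1],[0,0,-0.015,0,-1],[0,0,-0.03,0,-1],[0,0,-0.055,0,-1],[0,0,-0.08,0,-1],[0,0,-0.1,0,-1],[0,0,-0.1,0,-1],[0,0,-0.1,0,-1]]

```text
clock: 20.72
tcp_pos: [0.5907, 0.189, 0.3379]
tool_rot: [0.999, 0.043, -0.001, 0.0]
ft_force: [-0.1, 0.4, 0.0]
finger_gap: 0.0006
grip_force: 0.0
```

Run:
```python
from h import *
s,t,R=st();print(s["clock"],t,s["ft_force"])
cv2.imwrite("pics/s4.png",cv2.resize(bot.capture("side")[60:330,60:460,::-1],None,fx=1.5,fy=1.5,interpolation=cv2.INTER_CUBIC))
```

```text
20.725 [0.5907 0.189  0.3379] [-0.1223  0.4422  0.0253]
```

View pics/s4.png

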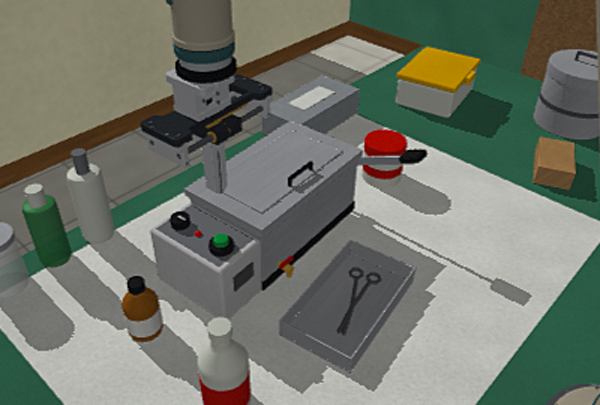

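The lid is shut, the button is out again, nothing has moved, and the gripper is clear.

```bash
python3 -c "
from station import bot
print(bot.hand_in())"
```

```text
the job is handed in; nothing more can be done
None
```

The job is done and handed in at about 21 s: the lid was held fully up for about 3.4 s, then lowered slowly until shut, and the start button was pressed to its stop and released, with nothing else touched.

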